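Load the long shim into the empty card guide

ROBOT

A 7-joint arm with a two-finger parallel gripper is mounted at the origin on the work surface. World frame = base frame: x ahead of the robot, y to its left, z up, the work surface at z = 0. Lengths are in m, angles in rad, forces in N, time in s.
With the tool pointing down it reaches from about 0.425 to 0.925 m from the base axis. Payload 6.8 kg.
Tool frame: the origin (TCP) lies at the very end of the fingers, on their centre line; the grasp point (between the pads) lies 19 mm behind it; z points along the fingers, x is the direction in which the jaws open and shut, and the axes are right-handed (so a half turn about z gives the same grasp; the last joint's range is limited). The gripper opens to 85 mm and grips with 20 to 120 N. Pads are 22 mm wide; open, the fingers measure 114 mm over their backs; the gripper's body (76 mm by 85 mm) begins 54 mm behind the grasp point. The pads swing forward as they close: fully open they stand 13 mm farther back than shut.
Start: joints at [1.234, 0.477, 0.022, 1.555, -0.011, 1.109, -0.083], TCP at [0.153, -0.657, 0.231] pointing down, gripper open.
Joint ranges: [-2.96, 2.96], [-0.34, 2.1], [-1.41, 1.46], [0.24, 2.44], [-1.37, 4.51], [0.17, 1.92], [-2.96, 2.96]. Speed limits (rad/s): [2.39, 2.39, 3.14, 3.14, 3.14, 3.14, 3.14].

INTERFACE

Orientations are given as a rotation vector (axis times angle).
In Python, from bench import get_obs, imaging, hand_in gives the robot as it stands.
- The arm moves only by the tool send_rows, never from a script. Its argument "motion" is a list of rows, each an object with "dp": the shift along the world's x, y, z in m, a list of three; "rot": the turn, a rotation vector about the world's x, y, z in rad, a list of three; "grip": the finger opening in m, from 0 to 0.0854. In form: [{"dp": [dx, dy, dz], "rot": [ax, ay, az], "grip": grip}, ...]. A call has 1 to 20 rows; each row shifts and turns the pose as measured when the row begins; what a row does not reach is not made up. A row lasts 1/8 s, in which the tool goes at most 62.5 mm and 10.7 degrees, less where a joint would pass 70% of its speed; a pose out of reach is approached as far as the arm can. A call is refused whole if a number of a shift passes 0.0625 or a number of a turn 0.188, either way. A call with a gripper value outside its range is refused whole. The fingers move at their own pace and stop on an object; "grip_force" is the grip in N (left out, the last holds). Time passes only in rows, so rows that do not move let the fingers close. It gives the time, the measured TCP pose, the force and the opening at its end, in the units of the state.
- get_obs(): the state, without advancing time (a new reading comes with each control period).
- imaging.grab_frame(name): name is "side" or "top"; returns a dict with "img" (400x640x3 uint8, red, green, blue), "fx", "fy", "cx", "cy" (pixels), "R" (3x3) and "t" (3): a world point X has camera coordinates R X + t. Camera axes: x right, y down, z forward; pixel columns grow to the right and rows downward; lengths in m; the calibration is good to about 2 mm. A picture is of the moment at which its call begins. There is no depth.
- hand_in(): hands the job in, once; it reports no verdict.
The state is a dict: "clock": time; "joints": joint angles; "qvel": joint speeds; "tau": joint torques, N m; "tcp_pos": TCP position; "orientation": TCP orientation; "contact_force": force on the tool from outside, world axes, zero at the start; "moment": the same for the moment, N m; "grip_width": finger opening in m.
Only numpy, scipy, OpenCV 4.12 (cv2) and the standard library are available. Lean on these libraries where they do the work, as an engineer would, in place of code of your own. Each camera call takes 0.05 s, during which the arm holds its last target. There are 200 camera calls.

TASK

The long steel shim stands on edge in the sliding carriage in front of the shim rack. Slide the carriage along until the shim faces the rack's empty slot (the one under the marker clip), then push the shim edgewise out of the carriage into that slot until it is fully home against the hidden spring-loaded seat bar, whose depth differs every time and has to be felt. Push it home gently without ramming or lifting it, leave the three short shims and the other loose things undisturbed, and finish with the hand clear.

Things in the scene. Friction and masses are not known exactly. Their poses are not given: they have to be found in the camera images.
- rack: Fixed aluminium shim rack with black card guides. Origin on the table under the middle of the row of slot mouths; x points into the slots (push direction), y along the row, z up. Four slots 7 mm wide at y = -39, -13, 13, 39 mm, from x = 0 inwards; mouths flare to 15 mm wide over the first 14 mm. Slot floor 19 mm, lower guides 19-34 mm, upper guides 76-100 mm above the table; back at x = 141 mm.
- free_slot (a point): Mouth of the empty slot: on the slot's centre line, at the mouth plane (rack x = 0), 55 mm above the table; axes as the rack. A small dark steel clip with an upright pin sits on the front edge of the rack's cover, 78 mm in from the mouth, over this slot; the short shims in the other slots stick up 7 mm above the guides.
- carriage (a joint): Travel of the carriage along the rack's -y direction, in m: 0 where it starts, with its groove at rack y = 80 to 105 mm (beside the slots); range -0.005 to 0.150. It slides stiffly (about 2.5 N) and stays where it is left.
- post (a point): The carriage's upright round steel post, 14 mm diameter, from 20 to 85 mm above the table; this point is on its axis 70 mm above the table. Rigid with the carriage, 52 mm to the +y side of its groove, at rack x = -75 mm; push it sideways or pinch it from above.
- shim: Long steel shim with two windows, 125 mm long (x), 4 mm thick (y), 70 mm high (z), 0.2-0.35 kg, on edge in the carriage's groove 20 mm above the table. Origin: middle of its lower edge; x towards the rack. It starts with its nose 6 to 16 mm in front of the mouths, its tail sticking 23 to 33 mm out of the carriage's front end, its top 90 mm above the table.
- shim_tail (a point): Middle of the long shim's tail edge (the 4 x 70 mm edge nearest the robot, to push on), 62.5 mm behind the shim's origin and 35 mm above its lower edge; axes as the shim.
- seat_bar (a joint): Spring-loaded seat bar inside the rack, in m: 0 free, 0.008 pressed fully in by a shim fully home against the solid stop behind it. Its spring is weak (0.2 N), less than the shim's friction, so the shim stays where it is pushed; the solid stop is felt as a firm rise of the pushing force. Dragging the shim takes 0.5 to 2 N; pushing near its lower half keeps it from tipping onto its nose.
- short0: Short steel shim, 44 x 4 x 88 mm, standing in one of the rack's slots, its top edge 7 mm above the guides; bystander. Origin at the middle of its lower edge.
- short1: Short steel shim like short0, in another slot; bystander.
- short2: Short steel shim like short0, in another slot; bystander.
- bead_block: White ceramic bead block, 50 x 30 x 27 mm, loose on the table to the -y side of the rack's sill; bystander. Origin at the centre of its underside.
- cone: Brass alignment cone, 36 mm diameter, 45 mm high, loose on the table to the +y side of the sill; bystander. Origin at the centre of its underside.
- spacer: Violet spacer ring, 50 mm outside diameter, 18 mm high, loose on the table; bystander. Origin at the centre of its underside.
- rack_top (a point): Middle of the cover over the rear half of the rack, 106 mm above the table, at rack x = 100 mm, y = 0; it spans x = 66 to 135 mm, y = -62 to 62 mm; further forward the guides (top 100 mm) are uncovered. Three slots hold short shims (x = 18 to 62 mm, top 107 mm), one is empty. The seat bar crosses all slots under the cover, its free face hidden somewhere 70 to 90 mm in from the mouths.
- sill (a point): Middle of the flat sill in front of the slots on which the carriage runs: 12 mm above the table, at rack x = -62 mm, y = 41 mm. It reaches from rack x = -125 mm to 0 and y = -95 to 178 mm.
- groove (a point): Middle of the floor of the carriage's groove, 20 mm above the table; axes as the rack. Carriage: plate 14-20 mm above the table, from 23 mm to the -y side to 63 mm to the +y side of the groove; two walls, each 8 mm thick, up to 40 mm above the table with the 5.5 mm groove between them, running along rack x = -108 to -4 mm, both ends open.
- wrench: Steel wrench, 150 mm long, lying on the table to the left; bystander.
- gauge_block: Steel gauge block, 60 x 30 x 20 mm, lying on the table to the right; bystander. Origin at the centre of its underside.

How it is judged:
On the way:
1. the carriage is slid until the long shim, still outside the rack, faces the empty slot (within 6 mm sideways) (y of shim in the frame of free_slot between -0.006 and 0.006 m and x of shim in the frame of rack below -0.052 m), for 0.1 s.
At the end, for the whole second after the job is handed in: The long shim stands upright in the empty slot (within 4 mm of its centre line, within 0.06 rad along it), pushed fully home so that the seat bar is and stays pressed in by more than 5 mm of its 8 mm, not riding up (lower edge under 26 mm above the table), at rest and released (y of shim in the frame of free_slot between -0.004 and 0.004 m and value of joint seat_bar above 0.005 m and z of shim in the frame of rack below 0.026 m and angle between the x axis of shim and the x axis of rack, either way round below 0.06 rad and angle between shim's own z axis and vertical below 0.09 rad and linear speed of shim below 0.01 m/s); the robot touches nothing.
It fails at once if the long shim is rammed (the hand presses on it with more than 45 N) (contact force between the fingers and shim above 45 N).
It fails at once if the long shim is lifted (lower edge more than 32 mm above the table) (height (world z) of shim above 0.032 m).
It fails at once if a short shim is shifted by more than 8 mm (distance of any of short0, short1, short2 from where it was at the start of the episode above 0.008 m).
It fails at once if the bead block, cone, spacer, wrench or gauge block is shifted by more than 15 mm (distance of any of bead_block, cone, spacer, wrench, gauge_block from where it was at the start of the episode above 0.015 m).
It also fails if it takes over 51 s, if anything falls off the work surface, if the arm or the gripper's body presses on something with over 40 N, if the wrist force passes 120 N, or if a joint passes its speed limit or range.

## Working session

There is one attempt and no reset: what is moved stays moved. The work goes in short steps, Python scripts to look and compute and a tool call to move; the robot and the scene stay as the last step left them, time stands still between calls to the robot, and variables do not carry over. Pictures are saved under pics/ and viewed, about 8 in all and at most 12, crops included, and the job is handed in when it is done.

Besides the shell and the picture viewer there is one more tool, called after "Emit:" as name(argument=value, ...) on one line, values as JSON. send_rows: Moves the arm, as the interface text tells. Its arguments: {"type":"object","properties":{"motion":{"type":"array","items":{"type":"object","properties":{"dp":{"type":"array","items":{"type":"number"}},"rot":{"type":"array","items":{"type":"number"}},"grip":{"type":"number"}}}},"grip_force":{"type":"number"}},"required":["motion"]}

```bash
mkdir -p pics
cat > h.py <<'E'
import numpy as np, cv2
from bench import get_obs, imaging, hand_in
def snap(n,f,crop=None,s=1):
    d=imaging.grab_frame(n); im=d["img"][:,:,::-1].copy()
    np.savez('cal_'+n,**{k:d[k] for k in("fx","fy","cx","cy","R","t")}); np.save('img_'+n,im)
    if crop: x0,y0,x1,y1=crop; im=im[y0:y1,x0:x1]
    if s!=1: im=cv2.resize(im,None,fx=s,fy=s,interpolation=cv2.INTER_CUBIC)
    cv2.imwrite('pics/'+f,im)
def ray(n,u,v,z):
    c=np.load('cal_'+n+'.npz'); R=c['R'];t=c['t']
    d=R.T@np.array([(u-c['cx'])/c['fx'],(v-c['cy'])/c['fy'],1]); o=-R.T@t
    return o+d*(z-o[2])/d[2]
def proj(n,X):
    c=np.load('cal_'+n+'.npz'); p=c['R']@np.array(X)+c['t']
    return np.array([c['fx']*p[0]/p[2]+c['cx'],c['fy']*p[1]/p[2]+c['cy']])
E
python3 - <<'E'
from h import *
o=get_obs(); print(o)
snap('top','t0.png'); snap('side','s0.png')
for n in('top','side'):
    c=np.load(f'cal_{n}.npz'); print(n,-c['R'].T@c['t'],c['R'].round(2).tolist(),c['fx'])
E
```

```text
{'clock': 0.0, 'joints': array([ 1.23388345,  0.4777989 ,  0.0222824 ,  1.55644268, -0.01151149,
        1.10930747, -0.08312463]), 'qvel': array([ 8.91056477e-04, -1.97384983e-03,  1.69463748e-03, -9.08106477e-04,
        7.63238095e-05, -7.34363732e-04,  2.05707043e-04]), 'tau': array([-5.46787232e-04, -5.96444035e+01,  1.60701815e+00, -2.81204510e+01,
        1.22867691e-02,  9.34755779e-03, -7.81196036e-06]), 'tcp_pos': array([ 0.15299372, -0.65682438,  0.23032911]), 'orientation': array([-2.45972506e+00,  1.95261510e+00,  2.34395420e-03]), 'contact_force': array([-0.23864108, -0.11633937,  0.58503043]), 'moment': array([ 0.0153648 , -0.02413911, -0.0195347 ]), 'grip_width': 0.08557918863873372}
top [0.43616146 0.00524239 1.04607482] [[-0.01, -1.0, -0.0], [-0.99, 0.01, -0.1], [0.1, 0.0, -0.99]] 392.8716585473881
side [ 0.35573621 -0.88469369  0.62357918] [[0.98, -0.19, 0.02], [-0.08, -0.49, -0.87], [0.18, 0.85, -0.49]] 431.5073432300923
```

View pics/t0.png

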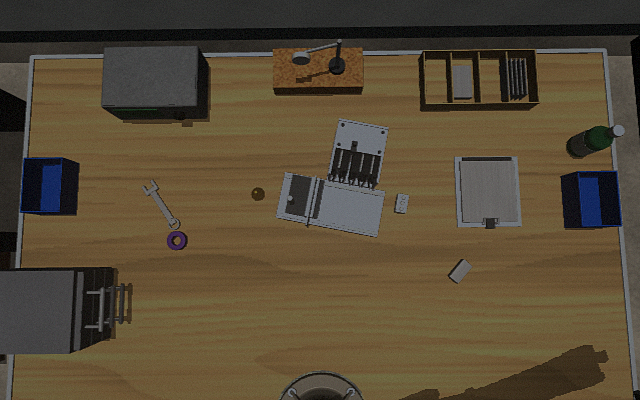

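View pics/s0.png

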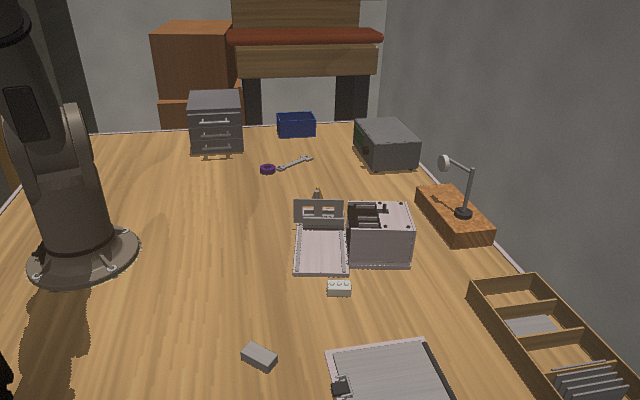

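Top view: the rack is around (355,155), the sill and carriage around (330,205), and the post near (290,199). Side view: the shim is at about (318,210). Next I'll enlarge both.

Run:
```python
from h import *
im=np.load('img_top.npy')[115:245,270:415]; im=cv2.convertScaleAbs(im,alpha=1.6)
a=cv2.resize(im,None,fx=4.5,fy=4.5,interpolation=cv2.INTER_CUBIC); cv2.imwrite('pics/t1.png',a)
im=np.load('img_side.npy')[180:300,280:425]; 
a=cv2.resize(im,None,fx=5,fy=5,interpolation=cv2.INTER_CUBIC); cv2.imwrite('pics/s1.png',a)
```

```text
(no output)
```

View pics/t1.png

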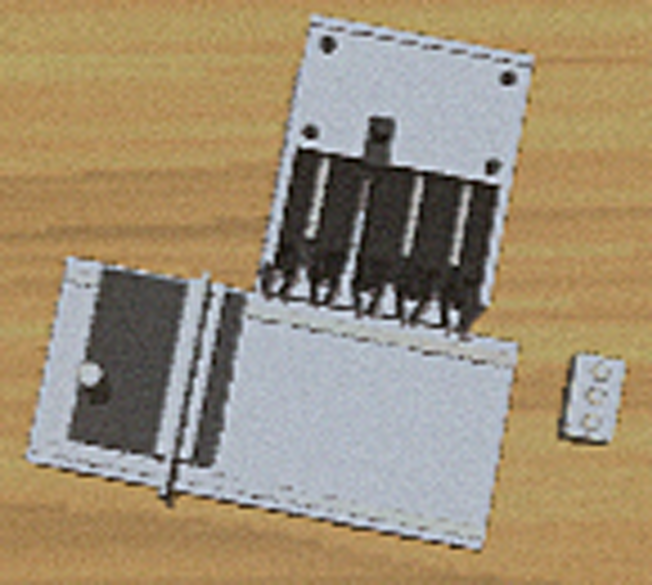

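View pics/s1.png

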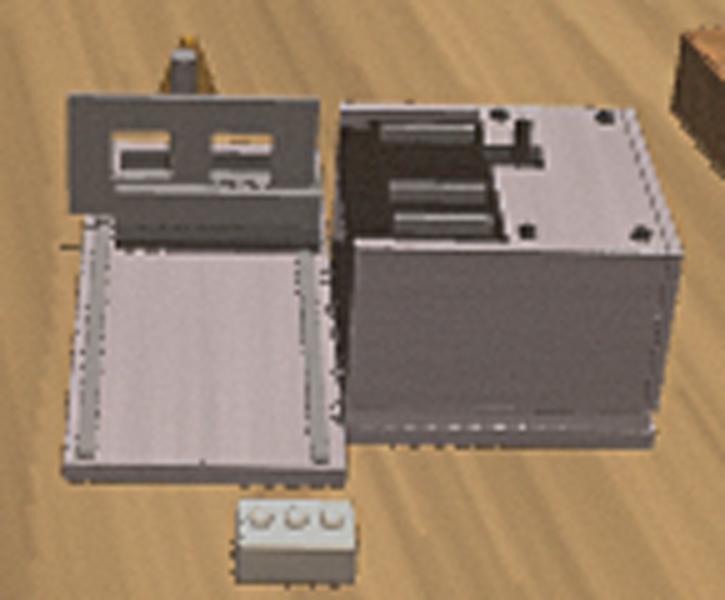

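```bash
cat > fit.py <<'E'
from h import *
from scipy.optimize import least_squares
def px(u,v): return np.array([270+u/4.5,115+v/4.5])
obs=[((0,.178,.012),px(72,258)),((-.125,.178,.012),px(30,460)),((-.125,-.095,.012),px(478,548)),((0,-.095,.012),px(518,342)),
((.018,.039,.107),px(310,238)),((.062,.039,.107),px(323,160)),((.018,-.013,.107),px(406,252)),((.062,-.013,.107),px(418,178)),((.018,-.039,.107),px(456,264)),((.062,-.039,.107),px(467,187))]
def w(p,X): c,s=np.cos(p[2]),np.sin(p[2]); return np.array([p[0]+c*X[0]-s*X[1],p[1]+s*X[0]+c*X[1],X[2]])
f=lambda p:np.concatenate([proj('top',w(p,X))-q for X,q in obs])
r=least_squares(f,[.65,-.1,-.2],loss='soft_l1'); p=r.x
if __name__=='__main__':
    print(p.round(4)); print(f(p).reshape(-1,2).round(2).tolist())
    inv=lambda P: np.array([[np.cos(p[2]),np.sin(p[2])],[-np.sin(p[2]),np.cos(p[2])]])@(P[:2]-p[:2])
    for n,u,v,z in(('post',90,373,.085),('tail',168,500,.09),('nose',207,275,.09),('clip',380,135,.115)):
        P=ray('top',*px(u,v),z); print(n,P.round(4),'rack',inv(P).round(4))
    # side view check: shim top corners, cover
    for n,u,v,z in(('tailS',68,97,.09),('noseS',318,99,.09),('postS',184,50,.085)):
        P=ray('side',280+u/5,180+v/5,z); print(n,P.round(4),'rack',inv(P).round(4))
    print('slot dir',np.cos(p[2]),np.sin(p[2]))
    for n,X in(('cover0',(.135,.062,.106)),('cover1',(.135,-.062,.106)),('sillc',(-.125,-.095,.012)),('sillc2',(0,-.095,.012))):
        print(n,(proj('side',w(p,X))-[280,180])*5)
    for y in(.039,.013,-.013,-.039): print(y,(proj('side',w(p,(.062,y,.107)))-[280,180])*5)
E
python3 fit.py
```

```text
[ 0.601  -0.0827 -0.1997]
[[-1.28, -0.53], [-1.26, 0.43], [1.15, 0.43], [0.39, -0.17], [0.13, -0.1], [0.54, -0.21], [-0.11, 0.76], [0.43, -0.29], [-0.65, 0.07], [0.06, -0.32]]
post [0.5568 0.0727 0.085 ] rack [-0.0742  0.1436]
tail [0.4866 0.0304 0.09  ] rack [-0.1347  0.0882]
nose [0.6097 0.0081 0.09  ] rack [-0.0096  0.0907]
clip [ 0.6804 -0.0859  0.115 ] rack [0.0784 0.0127]
tailS [0.4916 0.0276 0.09  ] rack [-0.1292  0.0864]
noseS [0.6132 0.0058 0.09  ] rack [-0.0057  0.0892]
postS [0.5595 0.0746 0.085 ] rack [-0.072   0.1459]
slot dir 0.9801226789373093 -0.19839237443196278
cover0 [615.28756055 104.17936628]
cover1 [664.76582559 249.17576762]
sillc [ 58.3228147  458.55592407]
sillc2 [343.51567908 463.79432964]
0.039 [469.05206901 123.95189055]
0.013 [475.42619697 152.83537411]
-0.013 [482.09724387 183.06430501]
-0.039 [489.08645102 214.73493527]
```

Free slot: rack y = +13 mm, confirmed by the clip. The groove is at about +90.5 mm, so the carriage has to travel about 77 mm. I'll approach above the post with the jaws turned to open along rack y.

Emit:
send_rows(motion=[{"dp": [0.037,0.032,0],"rot": [0,0,-0.072],"grip": 0.045},{"dp": [0.037,0.032,0],"rot": [0,0,-0.072],"grip": 0.045},{"dp": [0.037,0.032,0],"rot": [0,0,-0.072],"grip": 0.045},{"dp": [0.037,0.032,0],"rot": [0,0,-0.072],"grip": 0.045},{"dp": [0.037,0.032,0],"rot": [0,0,-0.072],"grip": 0.045},{"dp": [0.037,0.032,0],"rot": [0,0,-0.072],"grip": 0.045},{"dp": [0.037,0.032,0],"rot": [0,0,0],"grip": 0.045},{"dp": [0.037,0.032,0],"rot": [0,0,0],"grip": 0.045},{"dp": [0.012,0.0525,0],"rot": [0,0,0],"grip": 0.045},{"dp": [0.012,0.0525,0],"rot": [0,0,0],"grip": 0.045},{"dp": [0.012,0.0525,0],"rot": [0,0,0],"grip": 0.045},{"dp": [0.012,0.0525,0],"rot": [0,0,0],"grip": 0.045},{"dp": [0.012,0.0525,0],"rot": [0,0,0],"grip": 0.045},{"dp": [0.012,0.0525,0],"rot": [0,0,0],"grip": 0.045},{"dp": [0.012,0.0525,0],"rot": [0,0,0],"grip": 0.045},{"dp": [0.012,0.0525,0],"rot": [0,0,0],"grip": 0.045},{"dp": [0.012,0.0525,0],"rot": [0,0,0],"grip": 0.045}])

```text
clock: 2.22
tcp_pos: [0.5602, 0.094, 0.2243]
orientation: [1.953, -2.458, -0.014]
contact_force: [0.7, -0.0, 0.1]
grip_width: 0.0447
```

Emit:
send_rows(motion=[{"dp": [-0.002,-0.021,0],"rot": [0,0,0.03],"grip": 0.045},{"dp": [0,0,-0.02],"rot": [0,0,0],"grip": 0.045},{"dp": [0,0,-0.03],"rot": [0,0,0],"grip": 0.045},{"dp": [0,0,-0.02],"rot": [0,0,0],"grip": 0.045},{"dp": [0,0,0],"rot": [0,0,0],"grip": 0.045},{"dp": [0,0,0],"rot": [0,0,0],"grip": 0.045}])

```text
clock: 2.98
tcp_pos: [0.5576, 0.0801, 0.1518]
orientation: [2.005, -2.416, -0.019]
contact_force: [-0.2, 0.1, 0.3]
grip_width: 0.045
```

Run:
```python
from h import *
o=get_obs(); print(o['tcp_pos'],o['orientation'],o['clock'])
from scipy.spatial.transform import Rotation as R
print(R.from_rotvec(o['orientation']).as_matrix().round(3))
snap('side','s2.png',(260,110,400,260),4)
```

```text
[0.55757055 0.08013484 0.15178359] [ 2.00478033 -2.41632861 -0.01903373] 2.975
[[-0.185 -0.983 -0.009]
 [-0.983  0.185  0.008]
 [-0.006  0.01  -1.   ]]
```

View pics/s2.png

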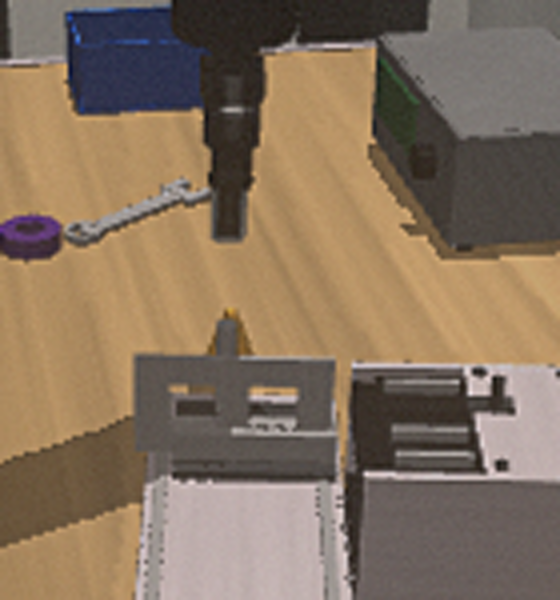

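The side crop shows the fingertips at (229,240), directly above the post at (227,320). I'll shift y by -7 mm and descend to z ≈ 0.05.

Emit:
send_rows(motion=[{"dp": [0,-0.007,0],"rot": [0,0,0],"grip": 0.045},{"dp": [0,0,0],"rot": [0,0,0],"grip": 0.045},{"dp": [0,0,-0.03],"rot": [0,0,0],"grip": 0.045},{"dp": [0,0,-0.03],"rot": [0,0,0],"grip": 0.045},{"dp": [0,0,-0.025],"rot": [0,0,0],"grip": 0.045},{"dp": [0,0,-0.012],"rot": [0,0,0],"grip": 0.045},{"dp": [0,0,0],"rot": [0,0,0],"grip": 0.045},{"dp": [0,0,0],"rot": [0,0,0],"grip": 0.045}])

```text
clock: 4.03
tcp_pos: [0.5618, 0.0724, 0.0579]
orientation: [-1.999, 2.414, 0.01]
contact_force: [0.7, 0.0, -0.2]
grip_width: 0.045
```

Emit:
send_rows(motion=[{"dp": [-0.003,0,-0.008],"rot": [0,0,0],"grip": 0.045},{"dp": [0,0,0],"rot": [0,0,0],"grip": 0.025},{"dp": [0,0,0],"rot": [0,0,0],"grip": 0.01},{"dp": [0,0,0],"rot": [0,0,0],"grip": 0.008},{"dp": [0,0,0],"rot": [0,0,0],"grip": 0.008},{"dp": [0,0,0],"rot": [0,0,0],"grip": 0.008}], grip_force=25)

```text
clock: 4.78
tcp_pos: [0.5599, 0.0726, 0.0512]
orientation: [-1.997, 2.412, 0.007]
contact_force: [1.2, 0.5, -1.1]
grip_width: 0.0132
```

Emit:
send_rows(motion=[{"dp": [-0.0025,-0.0123,0],"rot": [0,0,0],"grip": 0.008},{"dp": [-0.0025,-0.0123,0],"rot": [0,0,0],"grip": 0.008},{"dp": [-0.0025,-0.0123,0],"rot": [0,0,0],"grip": 0.008},{"dp": [-0.0025,-0.0123,0],"rot": [0,0,0],"grip": 0.008},{"dp": [-0.0025,-0.0123,0],"rot": [0,0,0],"grip": 0.008},{"dp": [0,0,0],"rot": [0,0,0],"grip": 0.008},{"dp": [0,0,0],"rot": [0,0,0],"grip": 0.008}])

```text
clock: 5.65
tcp_pos: [0.5464, 0.0071, 0.0513]
orientation: [-1.996, 2.412, 0.008]
contact_force: [1.0, 2.7, -1.6]
grip_width: 0.013
```

Emit:
send_rows(motion=[{"dp": [-0.0015,-0.0065,0],"rot": [0,0,0],"grip": 0.008},{"dp": [-0.001,-0.004,0],"rot": [0,0,0],"grip": 0.008},{"dp": [0,0,0],"rot": [0,0,0],"grip": 0.008},{"dp": [0,0,0],"rot": [0,0,0],"grip": 0.008}])

```text
clock: 6.15
tcp_pos: [0.5444, -0.0029, 0.0513]
orientation: [-1.997, 2.409, 0.008]
contact_force: [0.6, 2.0, -1.9]
grip_width: 0.0131
```

Run:
```python
from h import *
print(get_obs()['tcp_pos'])
snap('top','t2.png')
im=cv2.convertScaleAbs(np.load('img_top.npy')[125:245,290:410],alpha=1.6)
cv2.imwrite('pics/t2.png',cv2.resize(im,None,fx=5,fy=5,interpolation=cv2.INTER_CUBIC))
```

```text
[ 0.54437726 -0.00286516  0.0512698 ]
```

View pics/t2.png

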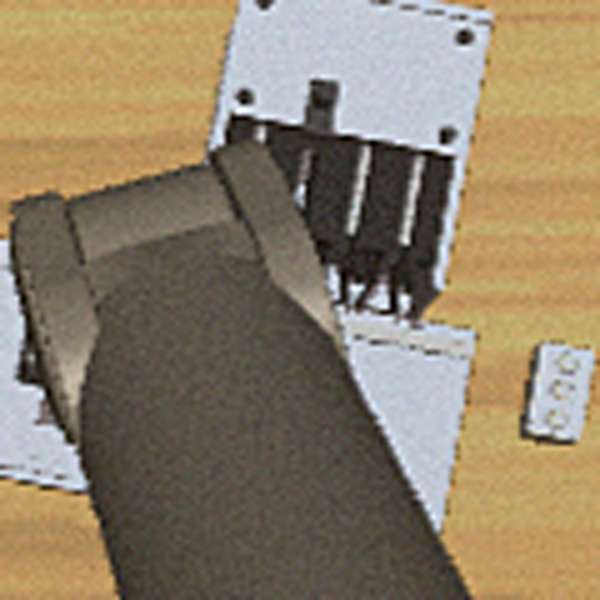

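The arm hides the shim from above. By the hand's travel the carriage moved 77.1 mm. I'll release, rise, and go behind the tail with the fingers closed, then look again.

Emit:
send_rows(motion=[{"dp": [0,0,0],"rot": [0,0,0],"grip": 0.04},{"dp": [0,0,0],"rot": [0,0,0],"grip": 0.04},{"dp": [0,0,0.02],"rot": [0,0,0],"grip": 0.04},{"dp": [0,0,0.05],"rot": [0,0,0],"grip": 0.04},{"dp": [0,0,0.03],"rot": [0,0,0],"grip": 0.04},{"dp": [-0.026,-0.008,0],"rot": [0,0,0],"grip": 0.02},{"dp": [-0.026,-0.008,0],"rot": [0,0,0],"grip": 0.0},{"dp": [-0.026,-0.009,0],"rot": [0,0,0],"grip": 0.0},{"dp": [-0.02,-0.006,0],"rot": [0,0,0],"grip": 0.0},{"dp": [0,0,0],"rot": [0,0,0],"grip": 0.0}])

```text
clock: 7.45
tcp_pos: [0.4424, -0.0358, 0.1554]
orientation: [-1.996, 2.412, 0.006]
contact_force: [0.5, -0.3, 0.8]
grip_width: 0.0004
```

Run:
```python
from h import *
o=get_obs(); print(o['tcp_pos'],o['contact_force'],o['grip_width'],o['clock'])
snap('top','tx.png'); snap('side','sx.png')
im=cv2.convertScaleAbs(np.load('img_top.npy')[125:245,290:410],alpha=1.6)
a=cv2.resize(im,None,fx=5,fy=5,interpolation=cv2.INTER_CUBIC)
cv2.imwrite('pics/t3.png',a)
im=np.load('img_side.npy')[180:290,280:410]
cv2.imwrite('pics/s3.png',cv2.resize(im,None,fx=5,fy=5,interpolation=cv2.INTER_CUBIC))
```

```text
[ 0.44238218 -0.0357996   0.15537474] [ 0.45552093 -0.31050427  0.82074617] 0.0004365759282769307 7.45
```

View pics/t3.png

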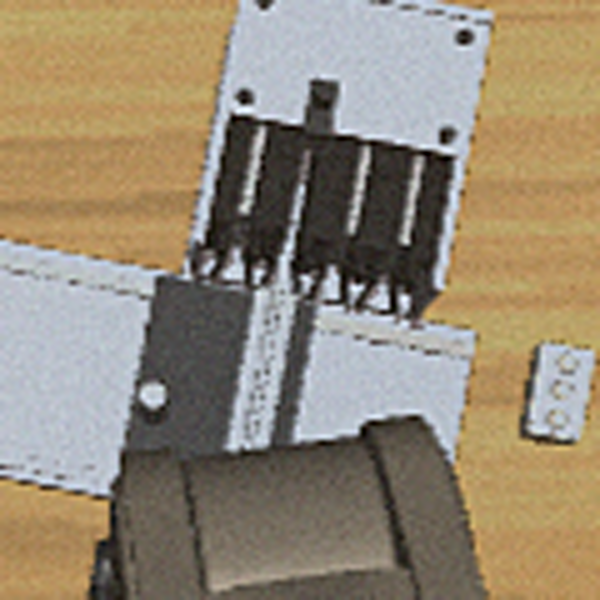

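View pics/s3.png

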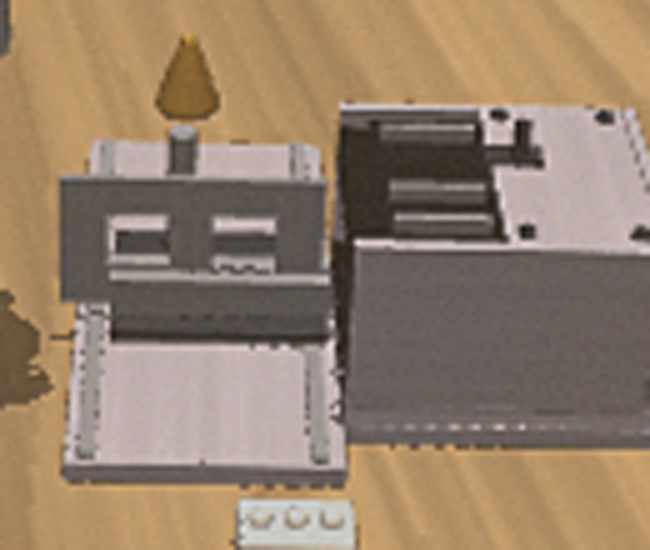

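```bash
cp img_top.npy a.npy
python3 - <<'E'
from fit import *
import fit
p=fit.p
inv=lambda P: np.array([[np.cos(p[2]),np.sin(p[2])],[-np.sin(p[2]),np.cos(p[2])]])@(P[:2]-p[:2])
P=ray('top',290+152/5,125+395/5,.085);print('post',inv(P))
c=lambda X:((proj('top',w(p,X))-[290,125])*5).round(0)
for X in((0,.013,.09),(-.004,.013,.09),(-.1,.013,.09),(.06,.013,.019),(.02,.013,.019),(-.004,.013+.01075,.04),(-.004,.013-.01075,.04),(-.09,.013+.01075,.04),(-.09,.013-.01075,.04),(-.004,.036-.046,.02),(-.004,.076,.02)): print(X,c(X))
for n,u,v in(('tailS',62,177),('noseS',325,180)):
    P=ray('side',280+u/5,180+v/5,.09); print(n,inv(P))
P=ray('side',280+183/5,180+130/5,.085);print('postS',inv(P))
# carriage profile: grey rows, crop cross-section along predicted perpendicular at x=-0.06
im=cv2.cvtColor(np.load('img_top.npy'),cv2.COLOR_BGR2GRAY).astype(float)
def line(x,z,ys): 
    q=np.array([proj('top',w(p,(x,y,z))) for y in ys],np.float32)
    return cv2.remap(im.astype(np.float32),q[:,0].reshape(1,-1),q[:,1].reshape(1,-1),cv2.INTER_LINEAR)[0]
ys=np.arange(-.03,.08,.002)
for z in(.04,.09):
    m=np.mean([line(x,z,ys) for x in np.arange(-.08,-.02,.003)],0)
    print(z,[(int(round(y*1000)),int(v)) for y,v in zip(ys,m)])
E
```

```text
post [-0.07496349  0.06713693]
(0, 0.013, 0.09) [288. 266.]
(-0.004, 0.013, 0.09) [287. 274.]
(-0.1, 0.013, 0.09) [251. 465.]
(0.06, 0.013, 0.019) [299. 180.]
(0.02, 0.013, 0.019) [285. 253.]
(-0.004, 0.02375, 0.04) [259. 286.]
(-0.004, 0.0022500000000000003, 0.04) [300. 294.]
(-0.09, 0.02375, 0.04) [229. 449.]
(-0.09, 0.0022500000000000003, 0.04) [270. 457.]
(-0.004, -0.010000000000000002, 0.02) [320. 304.]
(-0.004, 0.076, 0.02) [160. 274.]
tailS [-0.1283446   0.01234761]
noseS [-0.00630403  0.01410064]
postS [-0.0722843   0.06518853]
0.04 [(-30, 106), (-28, 107), (-26, 108), (-24, 110), (-22, 110), (-20, 110), (-18, 112), (-16, 112), (-14, 113), (-12, 115), (-10, 118), (-8, 116), (-6, 83), (-4, 53), (-2, 42), (0, 43), (2, 41), (4, 53), (6, 96), (8, 119), (10, 122), (12, 108), (14, 105), (16, 108), (18, 98), (20, 110), (22, 120), (24, 123), (26, 97), (28, 60), (30, 45), (32, 44), (34, 45), (36, 46), (38, 46), (40, 46), (42, 46), (44, 47), (46, 48), (48, 46), (50, 47), (52, 47), (54, 47), (56, 47), (58, 46), (60, 44), (62, 47), (64, 55), (66, 60), (68, 63), (70, 61), (72, 58), (74, 54), (76, 48), (78, 63)]
0.09 [(-30, 111), (-28, 111), (-26, 110), (-24, 112), (-22, 115), (-20, 117), (-18, 117), (-16, 118), (-14, 118), (-12, 117), (-10, 118), (-8, 119), (-6, 122), (-4, 103), (-2, 64), (0, 44), (2, 43), (4, 42), (6, 48), (8, 89), (10, 117), (12, 122), (14, 108), (16, 104), (18, 108), (20, 98), (22, 112), (24, 121), (26, 120), (28, 83), (30, 52), (32, 43), (34, 45), (36, 45), (38, 46), (40, 46), (42, 46), (44, 47), (46, 48), (48, 46), (50, 46), (52, 47), (54, 47), (56, 46), (58, 46), (60, 45), (62, 50), (64, 58), (66, 62), (68, 62), (70, 61), (72, 57), (74, 51), (76, 52), (78, 93)]
```

Top view: the carriage walls are centred at rack y ≈ 15.5 mm (post 67.1 mm, pinch travel also gives 15), and the slot is at 13 mm. The side view agrees after correcting its bias. That is inside tolerance, but I'll pinch the post again and nudge the carriage about 2.5 mm so the shim enters without rubbing.

Emit:
send_rows(motion=[{"dp": [0.026,0.008,0],"rot": [0,0,0],"grip": 0.03},{"dp": [0.026,0.008,0],"rot": [0,0,0],"grip": 0.04},{"dp": [0.026,0.009,0],"rot": [0,0,0],"grip": 0.04},{"dp": [0.02,0.006,0],"rot": [0,0,0],"grip": 0.04},{"dp": [0,0,0],"rot": [0,0,0],"grip": 0.04},{"dp": [0,0,0],"rot": [0,0,0],"grip": 0.04}])

```text
clock: 8.3
tcp_pos: [0.5503, -0.0005, 0.1553]
orientation: [-1.997, 2.405, 0.005]
contact_force: [-0.0, -0.3, -0.5]
grip_width: 0.04
```

Emit:
send_rows(motion=[{"dp": [-0.006,-0.0024,-0.02],"rot": [0,0,0],"grip": 0.04},{"dp": [0,0,-0.03],"rot": [0,0,0],"grip": 0.04},{"dp": [0,0,-0.025],"rot": [0,0,0],"grip": 0.04},{"dp": [0,0,-0.015],"rot": [0,0,0],"grip": 0.04},{"dp": [0,0,-0.004],"rot": [0,0,0],"grip": 0.04},{"dp": [0,0,0],"rot": [0,0,0],"grip": 0.02},{"dp": [0,0,0],"rot": [0,0,0],"grip": 0.008},{"dp": [0,0,0],"rot": [0,0,0],"grip": 0.008},{"dp": [0,0,0],"rot": [0,0,0],"grip": 0.008}])

```text
clock: 9.43
tcp_pos: [0.543, -0.0041, 0.0608]
orientation: [-1.994, 2.405, 0.001]
contact_force: [1.1, 0.3, -6.6]
grip_width: 0.0131
```

Emit:
send_rows(motion=[{"dp": [-0.0003,-0.0013,0],"rot": [0,0,0],"grip": 0.008},{"dp": [0,0,0],"rot": [0,0,0],"grip": 0.008}])

```text
clock: 9.68
tcp_pos: [0.5428, -0.005, 0.0608]
orientation: [-1.995, 2.404, 0.001]
contact_force: [0.8, 0.3, -6.7]
grip_width: 0.0127
```

Emit:
send_rows(motion=[{"dp": [0,0,0],"rot": [0,0,0],"grip": 0.04},{"dp": [0,0,0],"rot": [0,0,0],"grip": 0.04},{"dp": [0,0,0.02],"rot": [0,0,0],"grip": 0.04},{"dp": [0,0,0.04],"rot": [0,0,0],"grip": 0.04},{"dp": [0,0,0.02],"rot": [0,0,0],"grip": 0.04},{"dp": [-0.026,-0.008,0],"rot": [0,0,0],"grip": 0.02},{"dp": [-0.026,-0.008,0],"rot": [0,0,0],"grip": 0.0},{"dp": [-0.026,-0.009,0],"rot": [0,0,0],"grip": 0.0},{"dp": [-0.02,-0.006,0],"rot": [0,0,0],"grip": 0.0},{"dp": [0,0,0],"rot": [0,0,0],"grip": 0.0},{"dp": [0,0,0],"rot": [0,0,0],"grip": 0.0}])

```text
clock: 11.05
tcp_pos: [0.446, -0.0379, 0.1486]
orientation: [-1.988, 2.401, -0.011]
contact_force: [-0.0, -0.3, -0.3]
grip_width: 0.0002
```

Run:
```python
import fit
from fit import *
p=fit.p
o=get_obs(); inv=lambda P: np.array([[np.cos(p[2]),np.sin(p[2])],[-np.sin(p[2]),np.cos(p[2])]])@(P[:2]-p[:2])
print(o['tcp_pos'],inv(o['tcp_pos']),o['contact_force'],o['clock'])
snap('top','ty.png')
im=cv2.cvtColor(np.load('img_top.npy'),cv2.COLOR_BGR2GRAY).astype(np.float32)
def line(x,z,ys): 
    q=np.array([proj('top',w(p,(x,y,z))) for y in ys],np.float32)
    return cv2.remap(im,q[:,0].reshape(1,-1),q[:,1].reshape(1,-1),cv2.INTER_LINEAR)[0]
ys=np.arange(-.012,.036,.001)
m=np.mean([line(x,.04,ys) for x in np.arange(-.07,-.02,.003)],0)
t=82; s=np.where(np.diff(m>t))[0]; print((ys[s]+.0005).round(4))
m0=cv2.cvtColor(np.load('a.npy'),cv2.COLOR_BGR2GRAY).astype(np.float32); im=m0
m=np.mean([line(x,.04,ys) for x in np.arange(-.07,-.02,.003)],0);s=np.where(np.diff(m>t))[0]; print('before',(ys[s]+.0005).round(4))
```

```text
[ 0.44603805 -0.03789477  0.14861234] [-0.16082001  0.01318491] [-0.00338415 -0.26604227 -0.31475293] 11.05
[-0.0085  0.0025  0.0245]
before [-0.0055  0.0055  0.0265]
```

The carriage is now centred at rack y = 13.5 mm (it was 16). I'll descend behind the tail.

Emit:
send_rows(motion=[{"dp": [-0.002,0,-0.03],"rot": [0,0,0],"grip": 0.0},{"dp": [0,0,-0.03],"rot": [0,0,0],"grip": 0.0},{"dp": [0,0,-0.025],"rot": [0,0,0],"grip": 0.0},{"dp": [0,0,-0.008],"rot": [0,0,0],"grip": 0.0},{"dp": [0,0,0],"rot": [0,0,0],"grip": 0.0},{"dp": [0,0,0],"rot": [0,0,0],"grip": 0.0}])

```text
clock: 11.85
tcp_pos: [0.4507, -0.0359, 0.0548]
orientation: [-1.986, 2.394, -0.016]
contact_force: [-0.0, -0.4, 0.5]
grip_width: 0.0002
```

Emit:
send_rows(motion=[{"dp": [-0.0005,-0.0025,-0.007],"rot": [0,0,0],"grip": 0.0},{"dp": [0,0,0],"rot": [0,0,0],"grip": 0.0},{"dp": [0.004,-0.0008,0],"rot": [0,0,0],"grip": 0.0},{"dp": [0.004,-0.0008,0],"rot": [0,0,0],"grip": 0.0},{"dp": [0.004,-0.0008,0],"rot": [0,0,0],"grip": 0.0},{"dp": [0.004,-0.0008,0],"rot": [0,0,0],"grip": 0.0}])

```text
clock: 12.6
tcp_pos: [0.4678, -0.0422, 0.049]
orientation: [-1.985, 2.394, -0.018]
contact_force: [-2.7, 1.4, 0.9]
grip_width: 0.0003
```

Emit:
send_rows(motion=[{"dp": [0.004,-0.0008,0],"rot": [0,0,0],"grip": 0.0},{"dp": [0.004,-0.0008,0],"rot": [0,0,0],"grip": 0.0},{"dp": [0.004,-0.0008,0],"rot": [0,0,0],"grip": 0.0},{"dp": [0.004,-0.0008,0],"rot": [0,0,0],"grip": 0.0},{"dp": [0.004,-0.0008,0],"rot": [0,0,0],"grip": 0.0}])

```text
clock: 13.22
tcp_pos: [0.4878, -0.0464, 0.0486]
orientation: [-1.987, 2.395, -0.016]
contact_force: [-2.3, 0.5, 1.6]
grip_width: -0.0001
```

Emit:
send_rows(motion=[{"dp": [0.004,-0.0008,0],"rot": [0,0,0],"grip": 0.0},{"dp": [0.004,-0.0008,0],"rot": [0,0,0],"grip": 0.0},{"dp": [0.004,-0.0008,0],"rot": [0,0,0],"grip": 0.0},{"dp": [0.004,-0.0008,0],"rot": [0,0,0],"grip": 0.0},{"dp": [0.004,-0.0008,0],"rot": [0,0,0],"grip": 0.0},{"dp": [0.004,-0.0008,0],"rot": [0,0,0],"grip": 0.0},{"dp": [0.004,-0.0008,0],"rot": [0,0,0],"grip": 0.0}])

```text
clock: 14.1
tcp_pos: [0.5178, -0.0523, 0.0486]
orientation: [-1.987, 2.395, -0.016]
contact_force: [-2.2, 0.7, 1.2]
grip_width: 0.0
```

Emit:
send_rows(motion=[{"dp": [0.004,-0.0008,0],"rot": [0,0,0],"grip": 0.0},{"dp": [0.004,-0.0008,0],"rot": [0,0,0],"grip": 0.0},{"dp": [0.004,-0.0008,0],"rot": [0,0,0],"grip": 0.0},{"dp": [0.004,-0.0008,0],"rot": [0,0,0],"grip": 0.0},{"dp": [0.003,-0.0006,0],"rot": [0,0,0],"grip": 0.0}])

```text
clock: 14.72
tcp_pos: [0.5384, -0.0565, 0.0485]
orientation: [-1.986, 2.395, -0.016]
contact_force: [-2.4, 0.6, 1.0]
grip_width: -0.0002
```

Emit:
send_rows(motion=[{"dp": [0.002,-0.0004,0],"rot": [0,0,0],"grip": 0.0},{"dp": [0.002,-0.0004,0],"rot": [0,0,0],"grip": 0.0},{"dp": [0.002,-0.0004,0],"rot": [0,0,0],"grip": 0.0},{"dp": [0.002,-0.0004,0],"rot": [0,0,0],"grip": 0.0}])

```text
clock: 15.22
tcp_pos: [0.5467, -0.0582, 0.0483]
orientation: [-1.987, 2.395, -0.015]
contact_force: [-2.3, 0.1, 0.6]
grip_width: 0.0
```

Emit:
send_rows(motion=[{"dp": [0.002,-0.0004,0],"rot": [0,0,0],"grip": 0.0},{"dp": [0.002,-0.0004,0],"rot": [0,0,0],"grip": 0.0},{"dp": [0.002,-0.0004,0],"rot": [0,0,0],"grip": 0.0}])

```text
clock: 15.6
tcp_pos: [0.5514, -0.0592, 0.048]
orientation: [-1.988, 2.397, -0.012]
contact_force: [-9.4, 1.8, 4.8]
grip_width: -0.0001
```

Emit:
send_rows(motion=[{"dp": [0.0015,-0.0003,0],"rot": [0,0,0],"grip": 0.0},{"dp": [0.0015,-0.0003,0],"rot": [0,0,0],"grip": 0.0}])

```text
clock: 15.85
tcp_pos: [0.5513, -0.0593, 0.0474]
orientation: [-1.992, 2.401, -0.005]
contact_force: [-6.5, 0.8, 3.7]
grip_width: -0.0
```

Emit:
send_rows(motion=[{"dp": [0.003,-0.0006,0.0005],"rot": [0,0,0],"grip": 0.0},{"dp": [0.003,-0.0006,0.0005],"rot": [0,0,0],"grip": 0.0}])

```text
clock: 16.1
tcp_pos: [0.5518, -0.0596, 0.0474]
orientation: [-1.998, 2.407, 0.007]
contact_force: [-10.3, 2.9, 6.2]
grip_width: 0.0001
```

Run:
```python
from h import *
o=get_obs(); print(o['tcp_pos'],o['contact_force'])
snap('side','sz.png')
im=np.load('img_side.npy')[160:280,280:410]
cv2.imwrite('pics/s4.png',cv2.resize(im,None,fx=5,fy=5,interpolation=cv2.INTER_CUBIC))
```

```text
[ 0.55184936 -0.0596134   0.04740846] [-10.25924377   2.86699741   6.15768835]
```

View pics/s4.png

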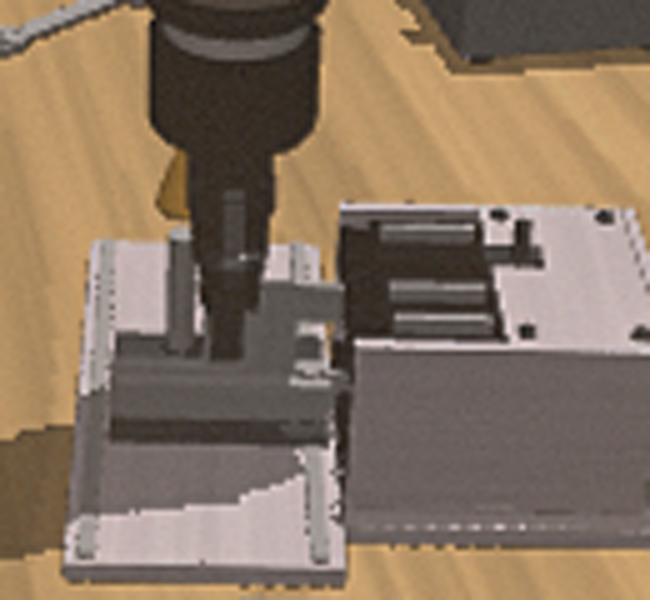

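Side view: the shim is level and upright, with its tail at about (245,330) and its nose under the cover. The force has risen from 2.3 to about 10 N with no further travel. I'll make one firmer push to confirm it's the stop and not a snag.

Emit:
send_rows(motion=[{"dp": [0.005,-0.001,0],"rot": [0,0,0],"grip": 0.0},{"dp": [0.006,-0.0012,0],"rot": [0,0,0],"grip": 0.0}])

```text
clock: 16.4
tcp_pos: [0.5533, -0.0603, 0.0457]
orientation: [2.007, -2.415, -0.027]
contact_force: [-17.2, 4.4, 10.1]
grip_width: -0.0
```

It holds at 17 N with no real travel, so this is the solid stop. I'll back straight off, then rise clear.

Emit:
send_rows(motion=[{"dp": [-0.004,0.0008,0.0005],"rot": [0,0,0],"grip": 0.0},{"dp": [-0.01,0.002,0.001],"rot": [0,0,0],"grip": 0.0},{"dp": [-0.015,0.003,0.0],"rot": [0,0,0],"grip": 0.0},{"dp": [-0.015,0.003,0.01],"rot": [0,0,0],"grip": 0.0},{"dp": [-0.01,0.002,0.04],"rot": [0,0,0],"grip": 0.0},{"dp": [-0.02,0.004,0.05],"rot": [0,0,0],"grip": 0.0},{"dp": [-0.03,0.006,0.02],"rot": [0,0,0],"grip": 0.0},{"dp": [0,0,0],"rot": [0,0,0],"grip": 0.0},{"dp": [0,0,0],"rot": [0,0,0],"grip": 0.0}])

```text
clock: 17.52
tcp_pos: [0.4443, -0.0384, 0.1736]
orientation: [-2.006, 2.412, 0.017]
contact_force: [-0.9, 1.5, -0.5]
grip_width: -0.0002
```

Run:
```python
from h import *
o=get_obs(); print(o['tcp_pos'],o['contact_force'],o['clock'])
snap('side','sw.png'); snap('top','tw.png')
a=np.load('img_side.npy')[180:290,280:410]; b=cv2.convertScaleAbs(np.load('img_top.npy')[130:240,290:410],alpha=1.6)
r=lambda i:cv2.resize(i,None,fx=5,fy=5,interpolation=cv2.INTER_CUBIC)[:, :]
a=cv2.resize(a,(390,330),interpolation=cv2.INTER_CUBIC); b=cv2.resize(b,(400,367),interpolation=cv2.INTER_CUBIC)
c=np.zeros((367,800,3),np.uint8); c[:330,:390]=a; c[:,400:]=b; cv2.imwrite('pics/fin.png',c)
```

```text
[ 0.4442626  -0.03841174  0.17363441] [-0.9319839   1.48653223 -0.46143337] 17.525
```

View pics/fin.png

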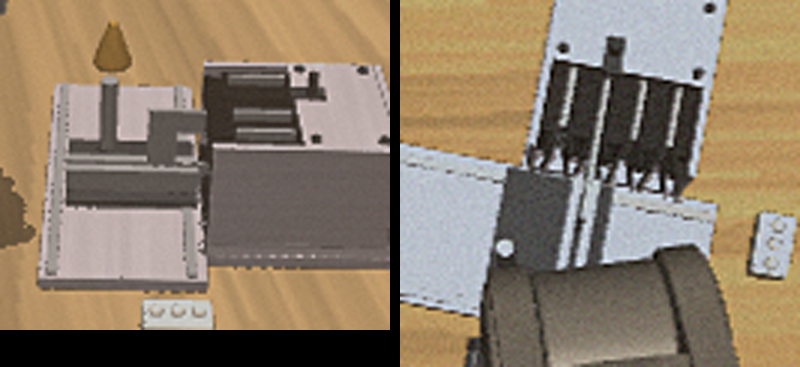

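The side view shows the shim level in the slot, with its tail's top corner at (149,110). The top view shows it straight on the slot line under the clip. I'll measure the tail depth.

Run:
```python
import fit
from fit import *
p=fit.p
inv=lambda P: np.array([[np.cos(p[2]),np.sin(p[2])],[-np.sin(p[2]),np.cos(p[2])]])@(P[:2]-p[:2])
a=inv(ray('side',280+149/3,180+110/3,.09)); print(a,'nose',a[0]+.125)
for u,v in((62,177),(325,180)): print(inv(ray('side',280+u/5,180+v/5,.09)))
```

```text
[-0.04202203  0.0099368 ] nose 0.08297797003129861
[-0.1283446   0.01234761]
[-0.00630403  0.01410064]
```

```bash
python3 -c "
from bench import *
o=get_obs();print(o['contact_force'],abs(o['qvel']).max());print(hand_in())"
```

```text
[-5.21251858e-01  5.14272177e-01  4.36291733e-04] 0.019243684311382764
the job is handed in; nothing more can be done
None
```

The shim is in the empty slot under the clip, pushed against what I take to be the solid stop. I handed the job in at about 17.5 s of the 51 s allowed; no verdict was reported.

**Carriage:** I pinched the post and slid the carriage about 77 mm to the slot at rack y = +13 mm. A check from above showed it about 2.5 mm short, so I pinched again and nudged it, which left it at y ≈ 13.5 mm.

**Push:** I pushed the tail with closed fingers, low down, along the slot line. Dragging took about 2.3 N. At a nose depth of about 80 mm the force rose to 9–10 N and the shim stopped. A last push peaked at about 17 N, well under the 45 N limit. The fingertips moved another 1.5 mm, which I put down to the wrist tilting, not the shim moving.

**Last checks:**
- **Shim:** it stands level and upright on the slot line. The nose is about 81–83 mm in, which fits the 78–98 mm expected at the solid stop.
- **Other parts:** the short shims, bead block and cone look unmoved in the last picture. I did not measure them, and the spacer, wrench and gauge block were outside it.
- **Hand:** it is clear at about 0.17 m height, with roughly 0.7 N of leftover force reading.

**Uncertain:**
- **Seat bar:** it can't be seen, so that it is pressed in is inferred from the force rise and the depth.
- **Side camera:** its last reading put the shim at y ≈ 9.9 mm, about 3 mm below the slot line. That camera read 2–3 mm low throughout, and the view from above showed the shim on the line.

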